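Lay the bar spoons in the serving tray, all the same way round

TASK

Lay the two loose brass bar spoons in the round tray, one on each side of the spoon that already lies there: flat on the tray floor, bowl up, parallel to it, bowls pointing the same way and about level with its bowl, with no spoons touching. Set them down rather than dropping them, leave the spoon in the tray as it lies, and do not disturb the shaker, the tumbler or the wooden muddler.

Things in the scene. Friction and masses are not known exactly. Their poses are not given: they have to be found in the camera images.
- tray: fixed round dark-wood serving tray, 344 mm outside diameter; origin at the centre of its underside, on the table. Floor top 12 mm above the origin; a brass rim 8 mm thick runs round it, inside radius 164 mm, its top 24 mm above the origin. Its z axis is up
- laid_spoon: brass bar spoon already lying near the middle of the tray, shaped like the two loose ones: 184 mm long, a round open bowl 40 mm across and 14 mm high at one end, a straight handle bar 10 mm wide, at the other end a disc foot 18 mm across, 13 mm high. Origin on the underside at the balance point, on the handle; +x points to the bowl (its centre at x = 70 mm, foot centre at -85 mm), z up
- spoon_a: a loose brass bar spoon on the table, 90 g, shape and frame as laid_spoon; the handle bar's sides run from 4 to 13 mm above the underside, from x = -85 to 50 mm
- spoon_b: the other loose brass bar spoon on the table, shape and frame as laid_spoon
- spoon_a_bowl (a point): centre of the bowl of spoon_a at its rim, 70 mm along +x and 14 mm above the underside
- spoon_b_bowl (a point): centre of the bowl of spoon_b at its rim, 70 mm along +x and 14 mm above the underside
- shaker: bystander: upright brass cocktail shaker, 84 mm across, 200 mm high; origin at the centre of its underside
- tumbler: bystander: open glass tumbler, 80 mm across, 90 mm high; origin at the centre of its underside
- muddler: bystander: turned wooden muddler lying on the table, 178 mm long along its x axis, 36 mm thick at its head; origin under the middle of its length
There are look-alikes about, which are no part of the job. What is shaped like the spoon_b but blue or pink is not meant.

How it is judged:
At the end, for the whole second after the job is handed in: Both loose spoons lie at rest on the tray floor, bowl up and flat within 4 degrees, within 12 degrees of parallel to the spoon already there, bowls pointing the same way and level with its bowl within 35 mm, one spoon on either side of it, centre lines 40 to 130 mm from it (spoons not touching) (x of spoon_a_bowl in the frame of laid_spoon between 0.035 and 0.105 m and z of spoon_a in the frame of laid_spoon between -0.006 and 0.006 m and angle between each of spoon_a, spoon_b's own z axis and vertical below 0.07 rad and angle between the x axis of each of spoon_a, spoon_b and the x axis of laid_spoon, either way round below 0.21 rad and linear speed of each of spoon_a, spoon_b below 0.02 m/s and angular speed of each of spoon_a, spoon_b below 0.2 rad/s and x of spoon_b_bowl in the frame of laid_spoon between 0.035 and 0.105 m and z of spoon_b in the frame of laid_spoon between -0.006 and 0.006 m and ((y of spoon_a in the frame of laid_spoon between 0.04 and 0.13 m and y of spoon_a_bowl in the frame of laid_spoon between 0.04 and 0.13 m and y of spoon_b in the frame of laid_spoon between -0.13 and -0.04 m and y of spoon_b_bowl in the frame of laid_spoon between -0.13 and -0.04 m) or (y of spoon_a in the frame of laid_spoon between -0.13 and -0.04 m and y of spoon_a_bowl in the frame of laid_spoon between -0.13 and -0.04 m and y of spoon_b in the frame of laid_spoon between 0.04 and 0.13 m and y of spoon_b_bowl in the frame of laid_spoon between 0.04 and 0.13 m))).
It fails at once if the spoon already in the tray is shifted by more than 20 mm (distance of laid_spoon from where it was at the start of the episode above 0.02 m).
It fails at once if the shaker, the tumbler or the muddler is moved by more than 20 mm (distance of any of shaker, tumbler, muddler from where it was at the start of the episode above 0.02 m).
It fails at once if a loose spoon is let go in the air, more than 45 mm above the table ((height (world z) of spoon_a above 0.045 m and contact force between spoon_a and the fingers below 0.01 N) or (height (world z) of spoon_b above 0.045 m and contact force between spoon_b and the fingers below 0.01 N)).
It also fails if it takes over 64 s, if anything falls off the work surface, if the arm or the gripper's body presses on something with over 40 N, if the wrist force passes 120 N, or if a joint passes its speed limit or range.

ROBOT

A 7-joint arm with a two-finger parallel gripper is mounted at the origin on the work surface. World frame = base frame: x ahead of the robot, y to its left, z up, the work surface at z = 0. Lengths are in m, angles in rad, forces in N, time in s.
With the tool pointing down it reaches from about 0.4 to 0.85 m from the base axis. Payload 10.4 kg.
Tool frame: the origin (TCP) lies at the very end of the fingers, on their centre line; the grasp point (between the pads) lies 19 mm behind it; z points along the fingers, y is the line along which they close (so a half turn about z gives the same grasp; the last joint's range is limited). The gripper opens to 87 mm and grips with 3 to 60 N. Pads are 19 mm wide; open, the fingers measure 117 mm over their backs; the gripper's body (75 mm by 190 mm) begins 51 mm behind the grasp point.
Start: joints at [1.237, 0.332, -0.065, 1.46, 0.022, 1.35, -0.088], TCP at [0.191, -0.595, 0.223] pointing down, gripper open.
Joint ranges: [-2.6, 2.6], [-0.5, 2.12], [-1.47, 1.34], [0.16, 2.42], [-1.27, 4.41], [0.06, 2.06], [-2.6, 2.6]. Speed limits (rad/s): [2.22, 2.22, 2.79, 2.79, 3.14, 3.14, 3.14].

INTERFACE

Orientations are given as a unit quaternion [x, y, z, w].
In Python, from bench import * gives the robot as it stands.
- The arm moves only by the tool carry_out, never from a script. Its argument "deltas" is a list of rows, each an object with "hand": the finger opening in mm, from 0 to 87; "dp": the shift along the tool's x, y, z each as a share of 250 mm, from -1 to 1, a list of three; "spin": the turn about the tool's z as a share of pi rad, from -1 to 1. In form: [{"hand": hand, "dp": [dx, dy, dz], "spin": spin}, ...]. A call has 1 to 20 rows; each row is the pose to reach, as a shift and turn from the pose commanded when the call began, along the tool's axes at that moment, turning the shorter way round; what a row does not reach only later rows make up. A row lasts 1/10 s, in which the tool goes at most 50 mm and 8.59 degrees, less where a joint would pass 70% of its speed; a pose out of reach is approached as far as the arm can. A call with a number of a shift or a turn outside -1 to 1 is refused whole. A call with a gripper value outside its range is refused whole. The fingers move at their own pace and stop on an object; "force" is the grip in N (left out, the last holds). Time passes only in rows, so rows that repeat a pose let the fingers close. It gives the time, the measured TCP pose, the force, the opening and the grip force at its end, in the units of the state.
- read_state(): the state, without advancing time (a new reading comes with each control period).
- camera(name): name is "scene" or "top" or "wrist"; returns the picture (384x512x3 uint8, red, green, blue); there is no depth.
- get_calibration(name): a dict with "fx", "fy", "cx", "cy" (pixels), "R" (3x3) and "t" (3): a world point X has camera coordinates R X + t; the wrist camera has in their place "mount" (4x4, takes a point from camera to tool coordinates, whose origin is the TCP and whose axes are the flange's). Camera axes: x right, y down, z forward; pixel columns grow to the right and rows downward; lengths in m; the calibration is good to about 2 mm. A picture is of the moment at which its call begins: read the wrist's pose just before it. get_calibration takes no time and is no camera call.
- close_job(): hands the job in; it is judged then, once.
The state is a dict: "time": time; "joint_positions": joint angles; "joint_vel": joint speeds; "joint_torque": joint torques, N m; "ee_pos": TCP position; "eef_rot": TCP orientation; "ft_force": force on the tool from outside, world axes, zero at the start; "torque": the same for the moment, N m; "width": finger opening in m; "grip_force": force on a finger pad.
Only numpy, scipy, OpenCV 4.12 (cv2) and the standard library are available. Lean on these libraries where they do the work, as an engineer would, in place of code of your own. Each camera call takes 0.05 s, during which the arm holds its last target. There are 200 camera calls.

## Working session

There is one attempt and no reset: what is moved stays moved. The work goes in short steps, Python scripts to look and compute and a tool call to move; the robot and the scene stay as the last step left them, time stands still between calls to the robot, and variables do not carry over. Pictures are saved under pics/ and viewed, at most 10 in all, crops included, and the job is handed in when it is done.

Besides the shell and the picture viewer there is one more tool, called after "Call:" as a command line: name --argument value ..., lists and objects as JSON in quotes. carry_out: Moves the arm, as the interface text tells. Its arguments: {"type":"object","properties":{"deltas":{"type":"array","items":{"type":"object","properties":{"hand":{"type":"number"},"dp":{"type":"array","items":{"type":"number","minimum":-1,"maximum":1}},"spin":{"type":"number","minimum":-1,"maximum":1}}}},"force":{"type":"number"}},"required":["deltas"]}

```bash
mkdir -p pics
python3 - <<'E'
from bench import *
import cv2,numpy as np
for n in ("top","scene"):
    im=camera(n); cv2.imwrite(f"pics/{n}0.png",cv2.resize(im[:,:,::-1],(800,600),interpolation=cv2.INTER_CUBIC)); cv2.imwrite(f"raw_{n}.png",im[:,:,::-1])
    c=get_calibration(n); print(n,{k:np.round(v,4).tolist() for k,v in c.items()})
print(get_calibration("wrist")); s=read_state(); print(s["ee_pos"],s["eef_rot"],s["time"],s["width"])
E
```

```text
top {'fx': 414.9493, 'fy': 414.9493, 'cx': 255.8526, 'cy': 185.1564, 'R': [[0.0247, -0.9997, 0.0029], [-0.9772, -0.0248, -0.2108], [0.2108, 0.0024, -0.9775]], 't': [0.0362, 0.4852, 1.5454]}
scene {'fx': 500.1541, 'fy': 500.1541, 'cx': 257.0383, 'cy': 198.0264, 'R': [[0.4024, 0.9154, 0.0083], [0.7539, -0.3263, -0.5702], [-0.5192, 0.2358, -0.8215]], 't': [-0.2294, -0.3212, 1.8353]}
{'fx': 332.84067692556914, 'fy': 332.84067692556914, 'cx': 263.2843044848144, 'cy': 189.06850664505797, 'mount': array([[-2.94576136e-04, -9.66809976e-01, -2.55496349e-01,
         6.97747589e-02],
       [ 9.99999922e-01, -3.51836501e-04,  1.78409304e-04,
         5.60236190e-04],
       [-2.62380836e-04, -2.55496277e-01,  9.66810004e-01,
        -1.61420842e-01],
       [ 0.00000000e+00,  0.00000000e+00,  0.00000000e+00,
         1.00000000e+00]])}
[ 0.19102837 -0.59473885  0.22186157] [ 9.87950205e-01  1.54770844e-01 -1.22776302e-04 -6.02848903e-04] 0.1 0.08701625332836503
```

View pics/top0.png

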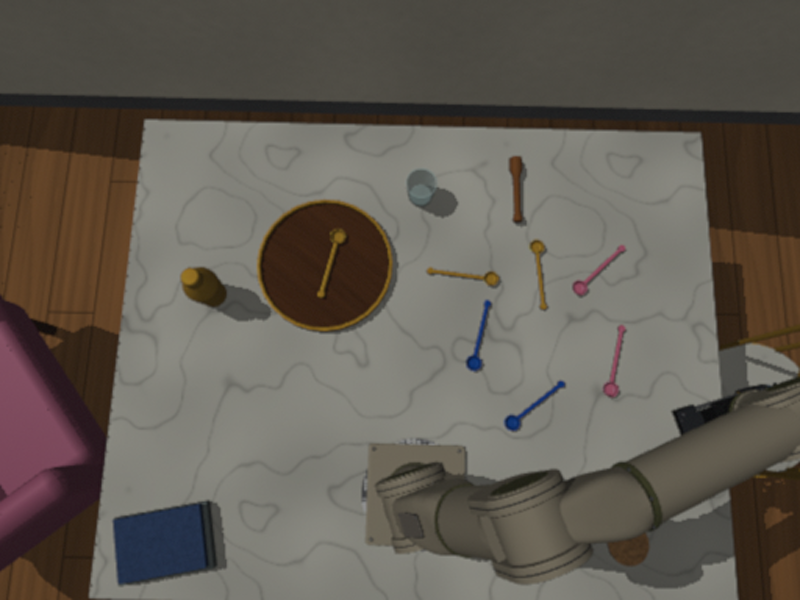

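View pics/scene0.png

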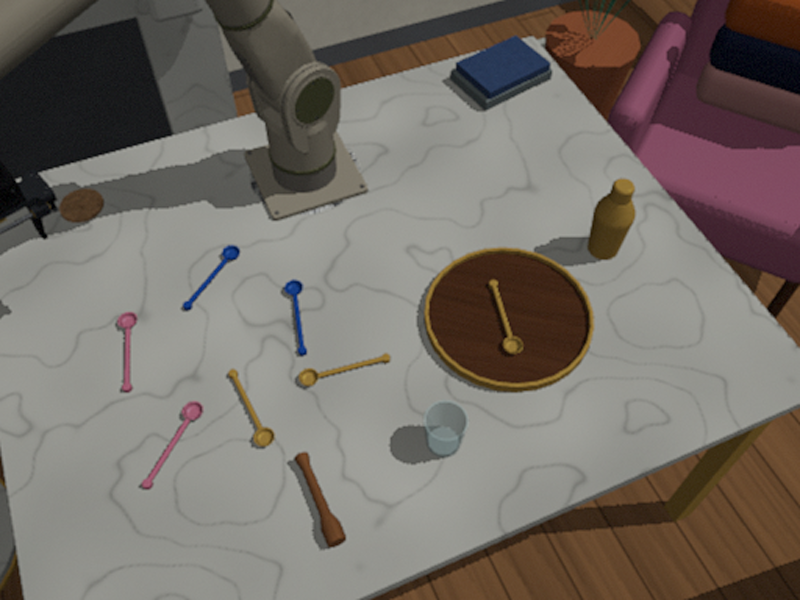

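Top view: a round tray at (326,265) with a brass spoon in it, bowl (338,237) and foot (320,295). Brass candidates are bowl (492,279)/foot (431,271), which I'll call A, and bowl (537,247)/foot (543,307), which I'll call B. The look-alikes to leave alone are blue (474,362) and (513,423), and pink (580,288) and (611,389). The muddler is at (517,190), the tumbler at (421,188) and the shaker at (205,285). The scene view agrees: A's bowl (308,377), B's bowl (262,437), laid spoon's bowl (512,345). Next is one close crop to check the choice.

Run:
```python
import cv2,numpy as np
def tile(n,x,y,s):
    im=cv2.imread(f"raw_{n}.png"); w,h=round(400/s),round(300/s)
    return cv2.resize(im[y:y+h,x:x+w],(400,300),interpolation=cv2.INTER_CUBIC)
m=np.vstack([np.hstack([tile("top",265,140,4),tile("top",165,125,4)]),np.hstack([tile("scene",142,215,3.5),tile("scene",285,155,4)])])
cv2.imwrite("pics/crop1.png",m)
```

```text
(no output)
```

View pics/crop1.png

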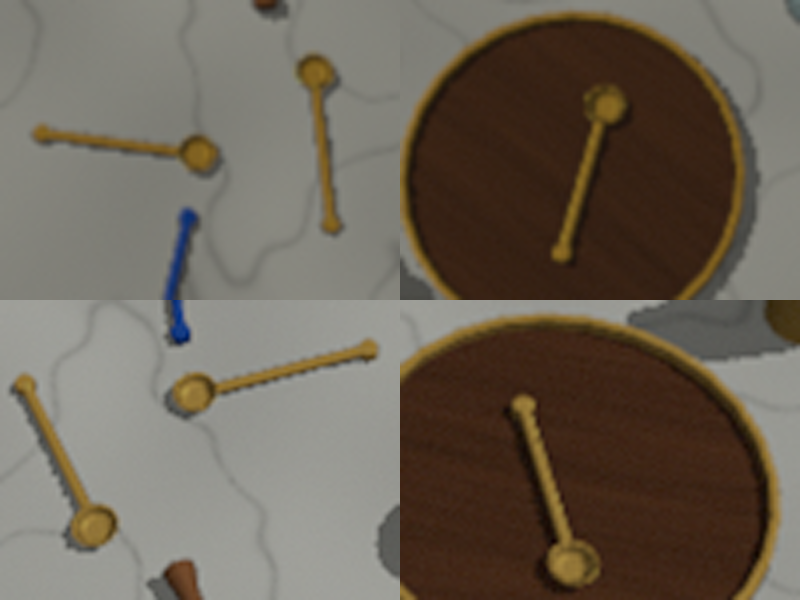

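The crop confirms A and B are both plain brass and bowl-up, and the blue one lies clear of A. In the crop, A has its bowl at (199,154) and foot at (41,133), B at (315,72) and (332,227), and the laid spoon at (606,105) and (562,255). Next I triangulate these.

```bash
cat > h.py <<'E'
from bench import *
import numpy as np
from scipy.spatial.transform import Rotation as Rn
def px(u,v,s,x0,y0): return np.array([(u+.5)/s-.5+x0,(v+.5)/s-.5+y0])
def ray(c,p):
    R,t=np.array(c["R"]),np.array(c["t"])
    d=R.T@np.array([(p[0]-c["cx"])/c["fx"],(p[1]-c["cy"])/c["fy"],1]); return -R.T@t,d/np.linalg.norm(d)
def tri(rays):
    M=[np.eye(3)-np.outer(d,d) for o,d in rays]
    X=np.linalg.solve(sum(M),sum(m@o for m,(o,d) in zip(M,rays)))
    return X,max(np.linalg.norm(m@(X-o)) for m,(o,d) in zip(M,rays))
def onz(r,z): o,d=r; return o+d*(z-o[2])/d[2]
E
python3 - <<'E'
from h import *
np.set_printoptions(precision=4,suppress=True)
T,S=get_calibration("top"),get_calibration("scene")
t1=lambda u,v:px(u,v,4,265,140); t2=lambda u,v:px(u,v,4,165,125)
s1=lambda u,v:px(u,v,3.5,142,215); s2=lambda u,v:px(u,v,4,285,155)
P=dict(Ab=(t1(199,154),s1(194,92),.014),Af=(t1(41,133),s1(369,49),.013),Bb=(t1(315,72),s1(93,225),.014),Bf=(t1(332,227),s1(24,85),.013),
 Lb=(t2(206,105),s2(172,264),.026),Lf=(t2(162,255),s2(124,105),.025))
X={}
for k,(a,b,z) in P.items():
    X[k],e=tri([ray(T,a),ray(S,b)]); print(k,X[k],"err",e,"top@z",onz(ray(T,a),z)[:2],"sc@z",onz(ray(S,b),z)[:2])
for k in "ABL":
    b,f=[ (onz(ray(T,P[k+c][0]),P[k+c][2])+onz(ray(S,P[k+c][1]),P[k+c][2]))/2 for c in "bf"]
    d=b-f; L=np.linalg.norm(d[:2]); d/=L; print(k,"len",L,"origin",(f+d*.085)[:2],"yaw",np.degrees(np.arctan2(d[1],d[0])))
for n,(u,v),z in [("shaker top",(190,275),.2),("tumbler",(421,195),.03),("muddlertail",(518,220),.02),("trayC",(326,265),.024),("trayL",(258,265),.024),("trayR",(393,265),.024),("trayT",(326,200),.024),("trayB",(326,330),.024)]:
    print(n,onz(ray(T,px(u,v,1.5625,0,0)),z))
s=read_state();print(s["ee_pos"],Rn.from_quat(s["eef_rot"]).as_matrix())
E
```

```text
Ab [ 0.5278 -0.1812  0.011 ] err 0.00174270057047381 top@z [ 0.5266 -0.1824] sc@z [ 0.5302 -0.1799]
Af [ 0.5462 -0.0247  0.0074] err 0.0014714605639135252 top@z [ 0.5443 -0.0258] sc@z [ 0.5498 -0.0246]
Bb [ 0.6144 -0.2987  0.0126] err 0.00051974617121762 top@z [ 0.6138 -0.2989] sc@z [ 0.6153 -0.2982]
Bf [ 0.4587 -0.3131  0.0042] err 0.0015437416424045258 top@z [ 0.4566 -0.3127] sc@z [ 0.4648 -0.3117]
Lb [0.6269 0.2114 0.0222] err 0.0010235923503967436 top@z [0.6253 0.21  ] sc@z [0.6291 0.2108]
Lf [0.4741 0.2488 0.0188] err 0.0019378566693892658 top@z [0.472  0.2462] sc@z [0.4784 0.248 ]
A len 0.15704116900155654 origin [ 0.5369 -0.1096] yaw -96.81000148203823
B len 0.15446631225779586 origin [ 0.5454 -0.3047] yaw 5.072964221068739
L len 0.15633383947636006 origin [0.5578 0.2271] yaw -13.577375741867504
shaker top [0.4736 0.5187 0.2   ]
tumbler [0.7397 0.0006 0.03  ]
muddlertail [ 0.6819 -0.2506  0.02  ]
trayC [0.5489 0.237  0.024 ]
trayL [0.5445 0.4087 0.024 ]
trayR [0.5532 0.0678 0.024 ]
trayT [0.7219 0.2455 0.024 ]
trayB [0.3833 0.2289 0.024 ]
[ 0.191  -0.5947  0.2219] [[ 0.9521  0.3058 -0.0004]
 [ 0.3058 -0.9521  0.0012]
 [-0.0001 -0.0012 -1.    ]]
```

A's origin is about (0.537,-0.110), yaw -97°. B's is (0.545,-0.305), yaw 5°. The laid spoon's is (0.558,0.227), yaw -13.6°. Heights agree with the text. First I move halfway to A and turn the tool.

Call:
carry_out --deltas '[{"hand": 50,"dp": [0.96,-0.71,0],"spin": -0.363},{"hand": 50,"dp": [0.96,-0.71,0],"spin": -0.363},{"hand": 50,"dp": [0.96,-0.71,0],"spin": -0.363},{"hand": 50,"dp": [0.96,-0.71,0],"spin": -0.363},{"hand": 50,"dp": [0.96,-0.71,0],"spin": -0.363},{"hand": 50,"dp": [0.96,-0.71,0],"spin": -0.363},{"hand": 50,"dp": [0.96,-0.71,0],"spin": -0.363},{"hand": 50,"dp": [0.96,-0.71,0],"spin": -0.363},{"hand": 50,"dp": [0.96,-0.71,0],"spin": -0.363},{"hand": 50,"dp": [0.96,-0.71,0],"spin": -0.363}]'

```text
time: 1.1
ee_pos: [0.3651, -0.3528, 0.2223]
eef_rot: [0.749, 0.662, -0.0, -0.0]
ft_force: [-0.7, 0.8, 0.2]
width: 0.0503
grip_force: 0.0
```

```bash
cat >> h.py <<'E'
def go(x,y,z,yaw):
    s=read_state(); R=Rn.from_quat(s["eef_rot"]).as_matrix(); c=np.degrees(np.arctan2(R[1,0],R[0,0]))
    d=R.T@(np.array([x,y,z])-s["ee_pos"])/.25; w=-((yaw-c+180)%360-180)/180
    print("at",np.round(s["ee_pos"],4),"yaw",round(c,2),"tiltz",np.round(R[:,2],3),"-> dp",np.round(d,3),"spin",round(w,4),"j",np.round(s["joint_positions"],2),"t",s["time"],"w",s["width"],"F",np.round(s["ft_force"],1))
E
python3 -c "
from h import *
go(.537,-.110,.17,83.2)"
```

```text
at [ 0.3651 -0.3528  0.2223] yaw 82.95 tiltz [-0.  0. -1.] -> dp [1.048 0.563 0.209] spin -0.0014 j [ 1.02  0.1  -0.36  1.75  0.03  1.3   0.53] t 1.1 w 0.05031889409799081 F [-0.7  0.8  0.2]
```

Call:
carry_out --deltas '[{"hand": 50,"dp": [1,0.563,0.2],"spin": 0},{"hand": 50,"dp": [1,0.563,0.2],"spin": 0},{"hand": 50,"dp": [1,0.563,0.2],"spin": 0},{"hand": 50,"dp": [1,0.563,0.2],"spin": 0},{"hand": 50,"dp": [1,0.563,0.2],"spin": 0},{"hand": 50,"dp": [1,0.563,0.2],"spin": 0},{"hand": 50,"dp": [1,0.563,0.2],"spin": 0},{"hand": 50,"dp": [1,0.563,0.2],"spin": 0}]'

```text
time: 1.9
ee_pos: [0.535, -0.1208, 0.1721]
eef_rot: [0.748, 0.663, -0.0, -0.0]
ft_force: [0.3, -1.0, -0.2]
width: 0.0502
grip_force: 0.0
```

```bash
python3 -c "
from h import *
import cv2
go(.537,-.110,.08,83.2)
cv2.imwrite('pics/w1.png',cv2.resize(camera('wrist')[:,:,::-1],(800,600),interpolation=cv2.INTER_CUBIC))"
```

```text
at [ 0.535  -0.1208  0.1721] yaw 83.11 tiltz [-0.001  0.    -1.   ] -> dp [0.044 0.003 0.368] spin -0.0005 j [ 0.65  0.25 -0.58  1.71  0.15  1.23 -0.09] t 1.9 w 0.050236890281024814 F [ 0.3 -1.  -0.2]
```

View pics/w1.png

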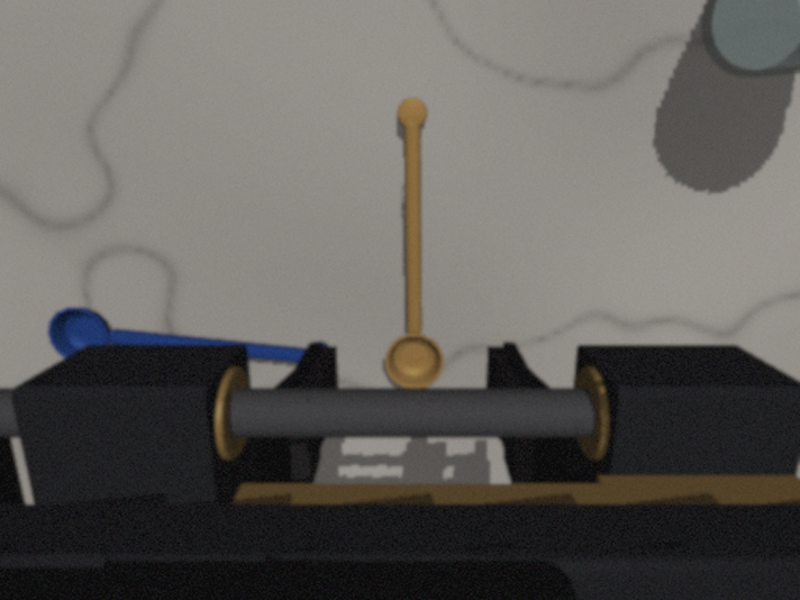

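Wrist view: A has its foot at (412,112) and bowl at (414,361), centred between the fingers. The blue spoon's foot ends at (325,350), near the bowl end and left of it. I'll compute A's pose from this view to check.

```bash
cat >> h.py <<'E'
def wray(s,u,v):
    c=get_calibration("wrist"); M=np.array(c["mount"]); R=Rn.from_quat(s["eef_rot"]).as_matrix(); p=px(u,v,1.5625,0,0)
    d=R@M[:3,:3]@np.array([(p[0]-c["cx"])/c["fx"],(p[1]-c["cy"])/c["fy"],1]); return s["ee_pos"]+R@M[:3,3],d/np.linalg.norm(d)
def spoon(s,bw,ft,z=0):
    b,f=onz(wray(s,*bw),z+.014)[:2],onz(wray(s,*ft),z+.013)[:2]; d=b-f; L=np.linalg.norm(d); d/=L
    print("bowl",b,"foot",f,"len",L,"origin",f+d*.085,"yaw",np.degrees(np.arctan2(d[1],d[0])))
E
python3 - <<'E'
from h import *
s=read_state(); spoon(s,(414,361),(412,112))
T=get_calibration("top"); S=get_calibration("scene")
for n,w,t,c in [("b",(414,361),px(199,154,4,265,140),px(194,92,3.5,142,215)),("f",(412,112),px(41,133,4,265,140),px(369,49,3.5,142,215))]: print(n,tri([wray(s,*w),ray(T,t),ray(S,c)]))
go(.537,-.110,.003,83.2)
E
```

```text
bowl [ 0.52912277 -0.18180873] foot [ 0.5467021 -0.0277753] len 0.15503331928103115 origin [ 0.5370639 -0.1122271] yaw -96.51080947958643
b (array([ 0.52839741, -0.18157426,  0.01219764]), np.float64(0.002052960052842762))
f (array([ 0.54642499, -0.02558489,  0.00746924]), np.float64(0.002278611550951314))
at [ 0.5346 -0.1221  0.1723] yaw 83.01 tiltz [-0.001 -0.    -1.   ] -> dp [0.05  0.004 0.677] spin -0.0011 j [ 0.65  0.25 -0.58  1.71  0.15  1.23 -0.09] t 1.95 w 0.050394518673565716 F [ 0.2 -0.7  0.4]
```

Call:
carry_out --deltas '[{"hand": 50,"dp": [0.045,0.004,0.2],"spin": 0},{"hand": 50,"dp": [0.045,0.004,0.4],"spin": 0},{"hand": 50,"dp": [0.045,0.004,0.55],"spin": 0},{"hand": 50,"dp": [0.045,0.004,0.62],"spin": 0},{"hand": 50,"dp": [0.045,0.004,0.65],"spin": 0},{"hand": 50,"dp": [0.045,0.004,0.673],"spin": 0},{"hand": 50,"dp": [0.045,0.004,0.673],"spin": 0},{"hand": 0,"dp": [0.045,0.004,0.673],"spin": 0},{"hand": 0,"dp": [0.045,0.004,0.673],"spin": 0},{"hand": 0,"dp": [0.045,0.004,0.673],"spin": 0},{"hand": 0,"dp": [0.045,0.004,0.673],"spin": 0},{"hand": 0,"dp": [0.045,0.004,0.673],"spin": 0},{"hand": 0,"dp": [0.045,0.004,0.673],"spin": 0}]' --force 25

```text
time: 3.25
ee_pos: [0.5373, -0.1102, 0.0044]
eef_rot: [0.748, 0.664, -0.0, 0.0]
ft_force: [-2.6, 0.1, 0.8]
width: 0.0098
grip_force: 2.8
```

Call:
carry_out --deltas '[{"hand": 0,"dp": [0,0,0],"spin": 0},{"hand": 0,"dp": [0,0,0],"spin": 0},{"hand": 0,"dp": [0,0,-0.04],"spin": 0},{"hand": 0,"dp": [0,0,-0.08],"spin": 0},{"hand": 0,"dp": [0,0,-0.2],"spin": 0},{"hand": 0,"dp": [0,0,-0.34],"spin": 0},{"hand": 0,"dp": [0,0,-0.34],"spin": 0}]'

```text
time: 3.95
ee_pos: [0.5403, -0.1104, 0.0948]
eef_rot: [0.748, 0.664, 0.002, 0.003]
ft_force: [1.0, 0.7, -1.2]
width: 0.01
grip_force: 25.0
```

```bash
python3 -c "
from h import *
go(.5402,.1542,.09,166.4); print(read_state()['grip_force'])"
```

```text
at [ 0.5403 -0.1104  0.0948] yaw 83.15 tiltz [ 0.008 -0.002 -1.   ] -> dp [ 1.051 -0.127  0.017] spin -0.4625 j [ 0.61  0.33 -0.58  1.79  0.21  1.07 -0.16] t 3.95 w 0.009971972618777195 F [ 1.   0.7 -1.2]
24.99336540699005
```

Grip holds at 25 N. I carry A over the right side of the tray and turn it.

Call:
carry_out --deltas '[{"hand": 0,"dp": [0.1,-0.01,0],"spin": -0.046},{"hand": 0,"dp": [0.2,-0.03,0],"spin": -0.09},{"hand": 0,"dp": [0.3,-0.04,0],"spin": -0.135},{"hand": 0,"dp": [0.4,-0.05,0],"spin": -0.18},{"hand": 0,"dp": [0.5,-0.06,0],"spin": -0.225},{"hand": 0,"dp": [0.6,-0.08,0],"spin": -0.27},{"hand": 0,"dp": [0.7,-0.09,0],"spin": -0.315},{"hand": 0,"dp": [0.8,-0.1,0],"spin": -0.36},{"hand": 0,"dp": [0.9,-0.11,0],"spin": -0.405},{"hand": 0,"dp": [1,-0.12,0],"spin": -0.45},{"hand": 0,"dp": [1,-0.127,0],"spin": -0.4625},{"hand": 0,"dp": [1,-0.127,0],"spin": -0.4625},{"hand": 0,"dp": [1,-0.127,0],"spin": -0.4625}]'

```text
time: 5.25
ee_pos: [0.5357, 0.1411, 0.0893]
eef_rot: [0.12, 0.993, -0.0, 0.0]
ft_force: [-0.8, -0.3, -2.1]
width: 0.0095
grip_force: 25.0
```

```bash
python3 -c "
from h import *
import cv2
go(.5402,.1542,.0165,166.4); print(read_state()['grip_force'])
a,b=[cv2.resize(camera(n)[y:y+225,x:x+200,::-1],(400,450),interpolation=cv2.INTER_CUBIC) for n,x,y in (('top',140,80),('scene',210,110))]
cv2.imwrite('pics/c2.png',cv2.hconcat([a,b]))"
```

```text
at [0.5357 0.1411 0.0893] yaw 166.26 tiltz [ 0.    -0.001 -1.   ] -> dp [-0.005  0.055  0.291] spin -0.0008 j [ 0.41  0.45 -0.91  1.77  0.39  1.12  0.7 ] t 5.25 w 0.009504884537670125 F [-0.8 -0.3 -2.1]
24.99321073293686
```

View pics/c2.png

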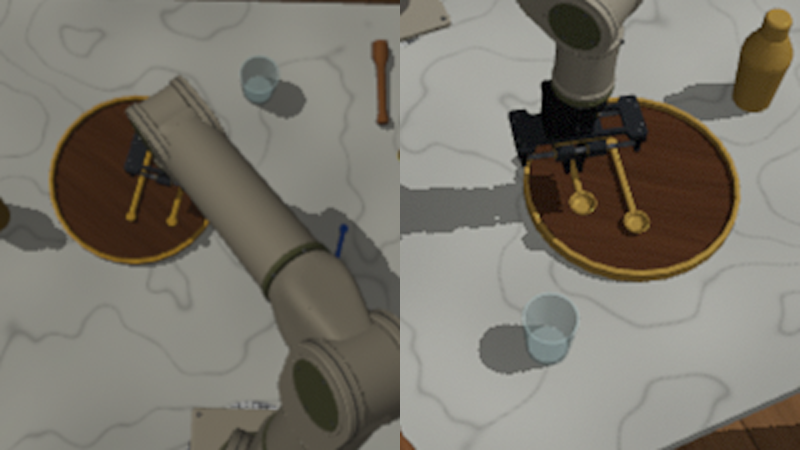

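A hangs level in the grip with its bowl forward, parallel to the laid spoon and to the right of it (scene crop: bowl (582,203), laid bowl (636,221)). I lower it gently.

Call:
carry_out --deltas '[{"hand": 0,"dp": [-0.005,0.055,0.08],"spin": 0},{"hand": 0,"dp": [-0.005,0.055,0.16],"spin": 0},{"hand": 0,"dp": [-0.005,0.055,0.22],"spin": 0},{"hand": 0,"dp": [-0.005,0.055,0.25],"spin": 0},{"hand": 0,"dp": [-0.005,0.055,0.27],"spin": 0},{"hand": 0,"dp": [-0.005,0.055,0.28],"spin": 0},{"hand": 0,"dp": [-0.005,0.055,0.285],"spin": 0},{"hand": 0,"dp": [-0.005,0.055,0.289],"spin": 0},{"hand": 0,"dp": [-0.005,0.055,0.289],"spin": 0},{"hand": 0,"dp": [-0.005,0.055,0.289],"spin": 0}]'

```text
time: 6.35
ee_pos: [0.5402, 0.1549, 0.0173]
eef_rot: [0.118, 0.993, -0.0, 0.0]
ft_force: [0.3, -0.8, -1.4]
width: 0.0098
grip_force: 25.0
```

Call:
carry_out --deltas '[{"hand": 0,"dp": [0,0,0.004],"spin": 0},{"hand": 0,"dp": [0,0,0.004],"spin": 0},{"hand": 12,"dp": [0,0,0.004],"spin": 0},{"hand": 16,"dp": [0,0,0.004],"spin": 0},{"hand": 30,"dp": [0,0,0.004],"spin": 0},{"hand": 30,"dp": [0,0,0.004],"spin": 0},{"hand": 30,"dp": [0,0,0.004],"spin": 0},{"hand": 30,"dp": [0,0,-0.06],"spin": 0},{"hand": 30,"dp": [0,0,-0.2],"spin": 0},{"hand": 30,"dp": [0,0,-0.4],"spin": 0},{"hand": 30,"dp": [0,0,-0.6],"spin": 0},{"hand": 30,"dp": [0,0,-0.6],"spin": 0}]'

```text
time: 7.55
ee_pos: [0.5429, 0.157, 0.1749]
eef_rot: [0.118, 0.993, 0.002, 0.005]
ft_force: [0.9, 0.3, -0.1]
width: 0.0296
grip_force: 0.0
```

```bash
python3 -c "
from h import *
go(.5452,-.305,.17,185.1)"
```

```text
at [0.5429 0.157  0.1749] yaw 166.44 tiltz [ 0.01   0.002 -1.   ] -> dp [-0.442 -1.794  0.016] spin -0.1037 j [ 0.42  0.37 -0.96  1.66  0.32  1.27  0.74] t 7.55 w 0.029633673659148322 F [ 0.9  0.3 -0.1]
```

Call:
carry_out --deltas '[{"hand": 50,"dp": [-0.22,-0.9,0],"spin": 0},{"hand": 50,"dp": [-0.22,-0.9,0],"spin": 0},{"hand": 50,"dp": [-0.22,-0.9,0],"spin": 0},{"hand": 50,"dp": [-0.22,-0.9,0],"spin": 0},{"hand": 50,"dp": [-0.22,-0.9,0],"spin": 0},{"hand": 50,"dp": [-0.22,-0.9,0],"spin": 0}]'

```text
time: 8.15
ee_pos: [0.5402, -0.0827, 0.1674]
eef_rot: [0.122, 0.992, -0.001, -0.0]
ft_force: [0.2, 0.7, 0.7]
width: 0.0498
grip_force: 0.0
```

Call:
carry_out --deltas '[{"hand": 50,"dp": [-0.22,-0.89,0],"spin": -0.104},{"hand": 50,"dp": [-0.22,-0.89,0],"spin": -0.104},{"hand": 50,"dp": [-0.22,-0.89,0],"spin": -0.104},{"hand": 50,"dp": [-0.22,-0.89,0],"spin": -0.104},{"hand": 50,"dp": [-0.22,-0.89,0],"spin": -0.104},{"hand": 50,"dp": [-0.22,-0.89,0],"spin": -0.104},{"hand": 50,"dp": [-0.22,-0.89,0],"spin": -0.104}]'

```text
time: 8.85
ee_pos: [0.542, -0.3053, 0.1675]
eef_rot: [-0.045, 0.999, 0.0, 0.0]
ft_force: [0.4, 0.9, -0.3]
width: 0.0497
grip_force: 0.0
```

```bash
python3 -c "
from h import *
import cv2
go(.5452,-.305,.004,185.1)
cv2.imwrite('pics/w2.png',cv2.resize(camera('wrist')[:,:,::-1],(800,600),interpolation=cv2.INTER_CUBIC))"
```

```text
at [ 0.542  -0.3053  0.1675] yaw -174.89 tiltz [ 0.001  0.001 -1.   ] -> dp [-0.013 -0.     0.654] spin 0.0 j [ 1.05  0.48 -0.82  1.51  0.36  1.31  1.86] t 8.85 w 0.049747780872384746 F [ 0.4  0.9 -0.3]
```

View pics/w2.png

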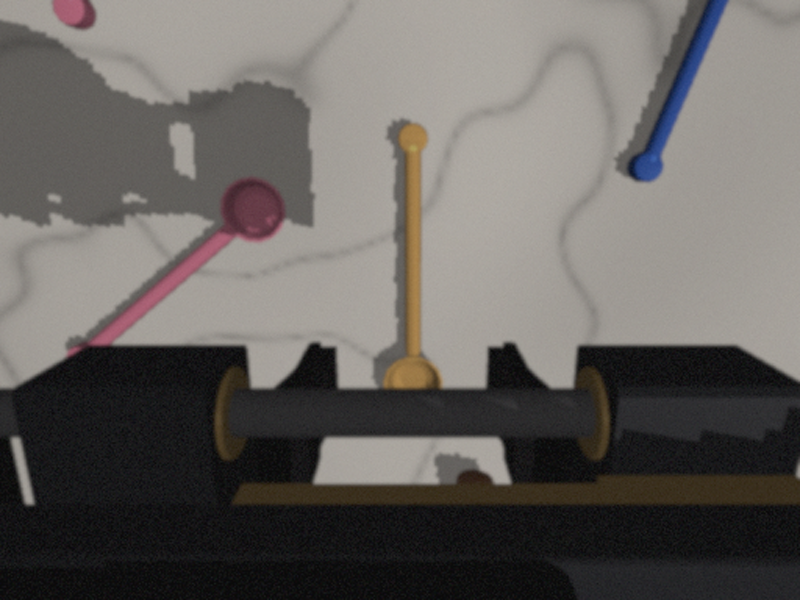

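Wrist view: B has its foot at (413,136) and bowl at about (413,383), centred between the fingers. The pink bowl at (253,209) is well clear.

```bash
python3 -c "
from h import *
spoon(read_state(),(413,383),(413,136)); go(.5452,-.305,.004,185.1)"
```

```text
bowl [ 0.61532586 -0.29718859] foot [ 0.46090274 -0.31132485] len 0.15506880073165127 origin [ 0.54554881 -0.30357615] yaw 5.230415263045166
at [ 0.5423 -0.3042  0.1676] yaw -174.79 tiltz [ 0.001  0.001 -1.   ] -> dp [-0.011 -0.005  0.655] spin 0.0006 j [ 1.05  0.48 -0.82  1.51  0.36  1.31  1.86] t 8.9 w 0.04969847340385647 F [-0.4 -0.3 -0.5]
```

Call:
carry_out --deltas '[{"hand": 50,"dp": [-0.01,0,0.2],"spin": 0},{"hand": 50,"dp": [-0.01,0,0.4],"spin": 0},{"hand": 50,"dp": [-0.01,0,0.54],"spin": 0},{"hand": 50,"dp": [-0.01,0,0.61],"spin": 0},{"hand": 50,"dp": [-0.01,0,0.64],"spin": 0},{"hand": 50,"dp": [-0.01,0,0.654],"spin": 0},{"hand": 50,"dp": [-0.01,0,0.654],"spin": 0},{"hand": 0,"dp": [-0.01,0,0.654],"spin": 0},{"hand": 0,"dp": [-0.01,0,0.654],"spin": 0},{"hand": 0,"dp": [-0.01,0,0.654],"spin": 0},{"hand": 0,"dp": [-0.01,0,0.654],"spin": 0},{"hand": 0,"dp": [-0.01,0,0.654],"spin": 0},{"hand": 0,"dp": [-0.01,0,0.654],"spin": 0},{"hand": 0,"dp": [-0.01,0,0.654],"spin": 0},{"hand": 0,"dp": [-0.01,0,0.654],"spin": 0}]' --force 25

```text
time: 10.4
ee_pos: [0.5442, -0.3057, 0.0036]
eef_rot: [-0.045, 0.999, 0.0, -0.0]
ft_force: [-1.4, 0.3, 1.4]
width: 0.0097
grip_force: 25.0
```

Call:
carry_out --deltas '[{"hand": 0,"dp": [0,0,-0.04],"spin": 0},{"hand": 0,"dp": [0,0,-0.1],"spin": 0},{"hand": 0,"dp": [0,0,-0.24],"spin": 0},{"hand": 0,"dp": [0,0,-0.4],"spin": 0},{"hand": 0,"dp": [0,0,-0.4],"spin": 0},{"hand": 0,"dp": [0,0,-0.4],"spin": 0}]'

```text
time: 11.0
ee_pos: [0.5449, -0.3061, 0.1055]
eef_rot: [-0.045, 0.999, -0.001, 0.001]
ft_force: [-1.0, 0.5, -1.9]
width: 0.0094
grip_force: 25.0
```

```bash
python3 -c "
from h import *
go(.574,.295,.104,166.4)"
```

```text
at [ 0.5449 -0.3061  0.1055] yaw -174.89 tiltz [ 0.002 -0.002 -1.   ] -> dp [-3.300e-01  2.385e+00  2.000e-03] spin 0.1039 j [ 1.03  0.54 -0.79  1.57  0.41  1.2   1.82] t 11.0 w 0.009424128496358186 F [-1.   0.5 -1.9]
```

B is held. I carry it to the left side of the tray in stages.

Call:
carry_out --deltas '[{"hand": 0,"dp": [-0.01,0.1,0],"spin": 0},{"hand": 0,"dp": [-0.03,0.26,0],"spin": 0},{"hand": 0,"dp": [-0.06,0.42,0],"spin": 0},{"hand": 0,"dp": [-0.08,0.58,0],"spin": 0},{"hand": 0,"dp": [-0.1,0.74,0],"spin": 0},{"hand": 0,"dp": [-0.13,0.9,0],"spin": 0},{"hand": 0,"dp": [-0.14,0.98,0],"spin": 0},{"hand": 0,"dp": [-0.14,0.98,0],"spin": 0}]'

```text
time: 11.8
ee_pos: [0.5566, -0.0544, 0.1031]
eef_rot: [-0.048, 0.999, 0.001, -0.0]
ft_force: [-0.1, 0.2, -1.0]
width: 0.0096
grip_force: 25.0
```

Call:
carry_out --deltas '[{"hand": 0,"dp": [-0.01,0.1,0],"spin": 0},{"hand": 0,"dp": [-0.03,0.26,0],"spin": 0},{"hand": 0,"dp": [-0.06,0.42,0],"spin": 0},{"hand": 0,"dp": [-0.08,0.58,0],"spin": 0},{"hand": 0,"dp": [-0.1,0.74,0],"spin": 0},{"hand": 0,"dp": [-0.13,0.9,0],"spin": 0},{"hand": 0,"dp": [-0.13,0.9,0],"spin": 0.05},{"hand": 0,"dp": [-0.13,0.9,0],"spin": 0.1},{"hand": 0,"dp": [-0.13,0.9,0],"spin": 0.104}]'

```text
time: 12.7
ee_pos: [0.5694, 0.1674, 0.1027]
eef_rot: [0.12, 0.993, -0.001, -0.001]
ft_force: [-0.2, -0.8, -0.8]
width: 0.0101
grip_force: 25.0
```

```bash
python3 -c "
from h import *
go(.574,.295,.104,166.4)"
```

```text
at [0.5694 0.1674 0.1027] yaw 166.18 tiltz [-0.001 -0.001 -1.   ] -> dp [ 0.104  0.5   -0.006] spin -0.0012 j [ 0.3   0.5  -0.85  1.65  0.4   1.18  0.68] t 12.7 w 0.010059844731517525 F [-0.2 -0.8 -0.8]
```

Call:
carry_out --deltas '[{"hand": 0,"dp": [0.03,0.12,0],"spin": 0},{"hand": 0,"dp": [0.06,0.27,0],"spin": 0},{"hand": 0,"dp": [0.09,0.42,0],"spin": 0},{"hand": 0,"dp": [0.104,0.5,0],"spin": 0},{"hand": 0,"dp": [0.104,0.5,0],"spin": 0},{"hand": 0,"dp": [0.104,0.5,0],"spin": 0}]'

```text
time: 13.3
ee_pos: [0.5738, 0.295, 0.1028]
eef_rot: [0.117, 0.993, -0.001, -0.0]
ft_force: [0.6, -0.9, -0.5]
width: 0.0095
grip_force: 25.0
```

```bash
python3 -c "
from h import *
import cv2
go(.574,.295,.0165,166.4); print(read_state()['grip_force'])
a,b=[cv2.resize(camera(n)[y:y+225,x:x+200,::-1],(400,450),interpolation=cv2.INTER_CUBIC) for n,x,y in (('top',140,80),('scene',230,110))]
cv2.imwrite('pics/c3.png',cv2.hconcat([a,b]))"
```

```text
at [0.5738 0.295  0.1028] yaw 166.51 tiltz [-0.001 -0.001 -1.   ] -> dp [-0.001  0.001  0.345] spin 0.0006 j [ 0.05  0.61 -0.84  1.51  0.47  1.24  0.49] t 13.3 w 0.009523610659538573 F [ 0.6 -0.9 -0.5]
24.999651610851288
```

View pics/c3.png

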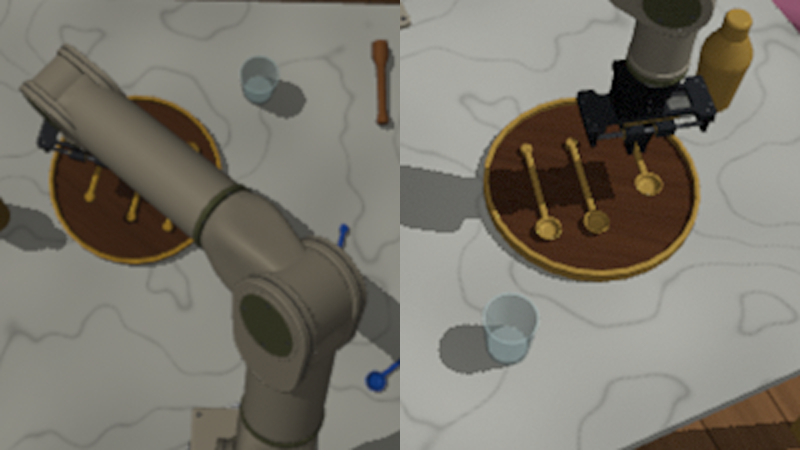

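A lies flat in the tray (scene crop: bowl (547,228)). The laid spoon's bowl is at (596,219), and B hangs at (648,184) on the far side, parallel, with the shaker clear. I lower B.

Call:
carry_out --deltas '[{"hand": 0,"dp": [0,0,0.1],"spin": 0},{"hand": 0,"dp": [0,0,0.2],"spin": 0},{"hand": 0,"dp": [0,0,0.27],"spin": 0},{"hand": 0,"dp": [0,0,0.31],"spin": 0},{"hand": 0,"dp": [0,0,0.33],"spin": 0},{"hand": 0,"dp": [0,0,0.338],"spin": 0},{"hand": 0,"dp": [0,0,0.344],"spin": 0},{"hand": 0,"dp": [0,0,0.348],"spin": 0},{"hand": 0,"dp": [0,0,0.348],"spin": 0},{"hand": 0,"dp": [0,0,0.348],"spin": 0}]'

```text
time: 14.4
ee_pos: [0.5738, 0.2962, 0.0169]
eef_rot: [0.118, 0.993, 0.0, 0.0]
ft_force: [-0.3, 0.5, -0.7]
width: 0.0096
grip_force: 25.0
```

Call:
carry_out --deltas '[{"hand": 0,"dp": [0,0,0.004],"spin": 0},{"hand": 0,"dp": [0,0,0.004],"spin": 0},{"hand": 12,"dp": [0,0,0.004],"spin": 0},{"hand": 16,"dp": [0,0,0.004],"spin": 0},{"hand": 30,"dp": [0,0,0.004],"spin": 0},{"hand": 30,"dp": [0,0,0.004],"spin": 0},{"hand": 30,"dp": [0,0,0.004],"spin": 0},{"hand": 30,"dp": [0,0,-0.06],"spin": 0},{"hand": 30,"dp": [0,0,-0.2],"spin": 0},{"hand": 30,"dp": [0,0,-0.4],"spin": 0},{"hand": 30,"dp": [0,0,-0.6],"spin": 0},{"hand": 30,"dp": [0,0,-0.8],"spin": 0},{"hand": 30,"dp": [0,0,-0.8],"spin": 0}]'

```text
time: 15.7
ee_pos: [0.5754, 0.2985, 0.2256]
eef_rot: [0.118, 0.993, 0.003, 0.005]
ft_force: [0.4, 1.3, -0.8]
width: 0.03
grip_force: 0.0
```

Call:
carry_out --deltas '[{"hand": 30,"dp": [0.2,-0.9,0],"spin": 0},{"hand": 30,"dp": [0.2,-0.9,0],"spin": 0},{"hand": 30,"dp": [0.2,-0.9,0],"spin": 0},{"hand": 30,"dp": [0.2,-0.9,0],"spin": 0},{"hand": 30,"dp": [0.2,-0.9,0],"spin": 0},{"hand": 30,"dp": [0.2,-0.9,0],"spin": 0}]'

```text
time: 16.3
ee_pos: [0.4712, 0.0848, 0.2172]
eef_rot: [0.121, 0.993, -0.002, 0.001]
ft_force: [0.9, -0.3, 0.5]
width: 0.0301
grip_force: 0.0
```

Call:
carry_out --deltas '[{"hand": 30,"dp": [0.2,-0.9,0],"spin": 0},{"hand": 30,"dp": [0.2,-0.9,0],"spin": 0},{"hand": 30,"dp": [0.2,-0.9,0],"spin": 0},{"hand": 30,"dp": [0.2,-0.9,0],"spin": 0},{"hand": 30,"dp": [0.2,-0.9,0],"spin": 0},{"hand": 30,"dp": [0.2,-0.9,0],"spin": 0}]'

```text
time: 16.9
ee_pos: [0.3694, -0.1206, 0.217]
eef_rot: [0.121, 0.993, -0.001, 0.0]
ft_force: [-0.4, 0.7, 0.4]
width: 0.0298
grip_force: 0.0
```

```bash
python3 -c "
from h import *
import cv2
a,b=[cv2.resize(camera(n)[y:y+110,x:x+100,::-1],(400,440),interpolation=cv2.INTER_CUBIC) for n,x,y in (('top',160,115),('scene',275,150))]
cv2.imwrite('pics/c4.png',cv2.hconcat([a,b]))"
```

```text
(no output)
```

View pics/c4.png

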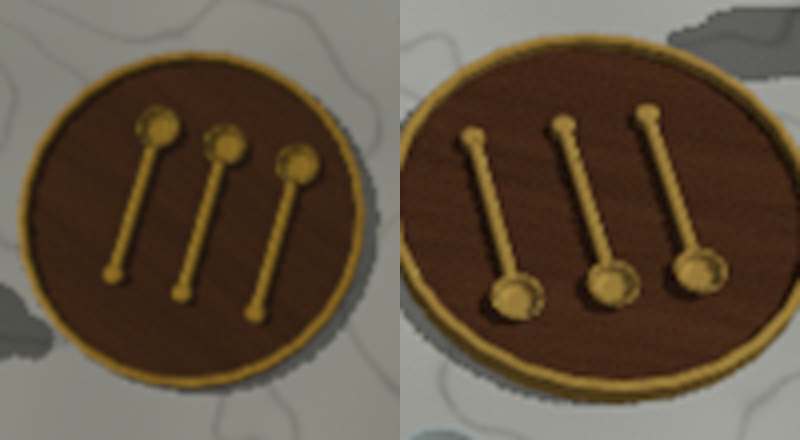

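The three spoons lie parallel, flat and bowl up, with bowls in the top crop at (158,128), (226,145) and (298,164). They are about 70 mm apart and level, and the laid spoon is where it was.

```bash
python3 -c "
from bench import *
print(close_job())"
```

```text
the job is handed in; nothing more can be done
None
```

Both loose brass spoons lie flat and bowl up in the tray, one on each side of the laid spoon and about 70 mm from it, parallel and level with its bowl. The job is handed in at about 17 s; no verdict came back.

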